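# Set and clamp a slotted belt-adjuster bracket

## Task

Slide the blue slotted bracket along the grey adjuster bed until its white line is level with the red mark, and let go of it. Then push the lever with the orange post clockwise (seen from above), going by feel until it comes up hard against its stop so that the bracket is clamped there; push it gently, never with more than about 30 N, and leave the other things on the bench alone.

Things in the scene. Friction and masses are not known exactly. Their poses are not given: they have to be found in the camera images.
- bed: grey bed fixed to the bench, 150 x 260 x 12 mm, with two steel rails (14 wide, top 20 mm above the bench, at x = +-54 mm) guiding the bracket. Origin on the bench, level with the bolts; z up; y is the slide direction; plate from y = -108 to +152 mm. A fixed bolt with a 22 mm head (top at 30 mm) stands at x = +22, y = 0, the clamp bolt at x = -22, y = 0; both pass through the bracket's slots.
- bracket: loose blue steel angle bracket, 0.5 to 1 kg, captive on the two bolts; slides along the bed's y (1 mm side play, 2 to 8 N). Foot 88 x 160 x 8 mm, two slots along y, upright flange at its +y end. Origin at the centre of the foot's underside, 12 mm above the bench; axes as the bed's. Starts 15 to 60 mm short of the mark, which lies towards the bed's +y. No pose is reported while the fingers hold it.
- bracket_flange (a point): middle of the top edge of the bracket's upright flange, 72 mm above the bench. The flange is 10 mm thick along y, 56 mm wide along x, and rises 52 mm above the foot (foot's top 20 mm above the bench); two low gussets, no higher than 29 mm above the bench, stand on its -y side. Free on both sides to be pinched from above.
- bracket_line (a point): end of the white line on the foot's +x edge, beside the rail; it must be level with the red mark along the bed's y
- mark: red strip painted across the +x rail, 14 x 3 mm, carried on down the rail and out over the bed; origin at its middle on the rail's top, axes parallel to the bed's (y along the slide)
- lever: black clamp lever, hub 28 mm across. Origin on the turning axis, 44 mm above the bench; x runs along the arm (14 wide, 47 to 57 mm above the bench) to the orange post. Clockwise from above tightens: its heading falls. The hard stop comes 1.2 to 1.7 rad on from the start, at a heading in the bed's frame anywhere from -1.3 to -2.5 rad, different every time. Stays where it is left.
- lever_post (a point): middle of the upper part of the orange post at the lever's end, 80 mm from the turning axis, 72 mm above the bench; post 18 mm across, 48 to 84 mm above the bench. Turning needs about 3 N here, 4 to 6 N as the pad bites, then the stop is hard: 15 N against it is plenty. Squeezing it in the fingers counts towards the 30 N.
- pad: round steel pressure pad under the lever, 26 mm across, 0 to 4 mm above its origin; comes down on the bracket's foot beside the slot as the lever turns, touching it some 0.5 rad before the stop, and presses with about 32 N at the stop, under 26 N from 0.1 rad short of it
- wrench: bystander: steel open-ended spanner lying beside the bed
- spacer: bystander: brass ring, 32 mm across, 12 high
- bearing: bystander: steel ring, 48 mm across, 14 high
- pulley: bystander: aluminium belt pulley lying flat, 80 mm across, 30 high
- spraycan: bystander: spray can, 60 mm across, 180 high
- mug: bystander: white mug, 80 mm across, 90 high
- screwdriver: bystander: screwdriver lying down
There are look-alikes about, which are no part of the job. Of the things like the bracket, leave any that is brown or green; of the rest the larger one is meant.

How it is judged:
By the outcome, as a careful person would: the job done as asked, in the order asked, and still so for the second after the job is handed in, with the robot touching nothing.
It also fails if it takes over 61 s, if anything falls off the work surface, if the arm or the gripper's body presses on something with over 40 N, if the wrist force passes 120 N, or if a joint passes its speed limit or range.

## Robot

A 7-joint arm with a two-finger parallel gripper is mounted at the origin on the work surface. World frame = base frame: x ahead of the robot, y to its left, z up, the work surface at z = 0. Lengths are in m, angles in rad, forces in N, time in s.
With the tool pointing down it reaches from about 0.35 to 0.9 m from the base axis. Payload 7.2 kg.
Tool frame: the origin (TCP) lies between the finger pads; the fingertips stand 17 mm ahead of it and the grasp point (between the pads) lies 2 mm behind it; z points along the fingers, x is the direction in which the jaws open and shut, and the axes are right-handed (so a half turn about z gives the same grasp; the last joint's range is limited). The gripper opens to 88 mm and grips with 3 to 60 N. Pads are 20 mm wide; open, the fingers measure 115 mm over their backs; the gripper's body (75 mm by 178 mm) begins 61 mm behind the grasp point.
Start: joints at [1.218, 0.411, -0.013, 1.596, 0.006, 1.134, -0.082], TCP at [0.176, -0.6, 0.24] pointing down, gripper open.
Joint ranges: [-2.95, 2.95], [-0.29, 1.99], [-1.47, 1.44], [0.14, 2.54], [-1.03, 4.17], [0.13, 1.85], [-2.86, 2.86]. Speed limits (rad/s): [2.39, 2.39, 3.01, 3.01, 3.14, 3.14, 3.14].

## Interface

Orientations are given as a unit quaternion [x, y, z, w].
In Python, from bench import readout, camera, calibration, order gives the robot as it stands.
- The arm moves only by the shell command python3 -m inch 'ROWS' [FORCE]. ROWS is JSON, a list of rows, each an object of numbers: "dx", "dy", "dz": the shift along the tool's x, y, z in mm; "wx", "wy", "wz": the turn, a rotation vector about the tool's x, y, z in rad; "grip": the opening, from 0 (shut) to 1 (fully open). In form: [{"dx": .., "dy": .., "dz": .., "wx": .., "wy": .., "wz": .., "grip": ..}, ...]. A call has 1 to 20 rows; each row shifts and turns the pose as measured when the row begins, along the tool's axes as they then stand; what a row does not reach is not made up. A row lasts 1/8 s, in which the tool goes at most 62.5 mm and 10.7 degrees, less where a joint would pass 70% of its speed; a pose out of reach is approached as far as the arm can. A call is refused whole if a number of a shift passes 62.5 or a number of a turn 0.188, either way. A call with a gripper value outside its range is refused whole. The fingers move at their own pace and stop on an object; FORCE is the grip in N (left out, the last holds). Time passes only in rows, so rows that do not move let the fingers close. It gives the time, the measured TCP pose, the force and the opening at its end, in the units of the state.
- readout.state(): the state, without advancing time (a new reading comes with each control period).
- camera(name): name is "scene" or "top"; returns (picture, depth): 384x512x3 uint8, red, green, blue; 384x512 float32, m along the optical axis (not along the pixel's ray), 0 where there is no reading.
- calibration(name): a dict with "vertical_fov" (degrees; the focal length in pixels is half the picture's height over the tangent of half this angle, whatever the lens; pixels are square), "cx", "cy" (the principal point, pixels), "R" (3x3) and "t" (3): a world point X has camera coordinates R X + t. Camera axes: x right, y down, z forward; pixel columns grow to the right and rows downward; lengths in m; the calibration is good to about 2 mm. A picture is of the moment at which its call begins. calibration takes no time and is no camera call.
- order.finish_job(): hands the job in, once; it reports no verdict.
The state is a dict: "t": time; "joint_pos": joint angles; "joint_velocities": joint speeds; "joint_efforts": joint torques, N m; "tcp_pos": TCP position; "ee_rot": TCP orientation; "ft_force": force on the tool from outside, world axes, zero at the start; "torque": the same for the moment, N m; "width": finger opening in m.
Only numpy, scipy, OpenCV 4.12 (cv2) and the standard library are available. Lean on these libraries where they do the work, as an engineer would, in place of code of your own. Each camera call takes 0.05 s, during which the arm holds its last target.

## Working session

There is one attempt and no reset: what is moved stays moved. The work goes in short steps, Python scripts to look and compute and a shell command to move; the robot and the scene stay as the last step left them, time stands still between calls to the robot, and variables do not carry over. Pictures are saved under pics/ and viewed, and the job is handed in when it is done.

```bash
ls; mkdir -p pics; python3 - <<'E'
from bench import readout, camera, calibration, order
import cv2, numpy as np
for n in ["scene","top"]:
    p,d=camera(n); np.savez(f"pics/{n}0.npz",p=p,d=d)
    cv2.imwrite(f"pics/{n}0.png",cv2.resize(p[:,:,::-1],None,fx=1.5,fy=1.5,interpolation=cv2.INTER_CUBIC))
    c=calibration(n); print(n,c)
s=readout.state(); print(s)
E
```

```text
pics
scene {'vertical_fov': 52.230001076913, 'cx': 255.96014475025683, 'cy': 192.6836583605326, 'R': array([[ 8.13491409e-01,  5.81576910e-01,  1.56005380e-04],
       [ 4.94906188e-01, -6.92118206e-01, -5.25395331e-01],
       [-3.05449819e-01,  4.27481796e-01, -8.50858227e-01]]), 't': array([-0.46706971, -0.23490169,  1.22176589])}
top {'vertical_fov': 51.82088877691041, 'cx': 256.2911120112042, 'cy': 195.32431448141804, 'R': array([[-0.09912744, -0.99507368, -0.00145621],
       [-0.96703114,  0.09667866, -0.23559289],
       [ 0.23457307, -0.02194552, -0.97185074]]), 't': array([0.03653339, 0.58293492, 1.22676354])}
{'t': 0.1, 'joint_pos': array([ 1.21777925,  0.41181211, -0.01271924,  1.59691174,  0.0056121 ,
        1.13431529, -0.08223231]), 'joint_velocities': array([ 6.62731809e-04, -1.94217583e-03, -1.38878250e-03,  4.82485195e-07,
       -8.97723321e-04, -6.71522907e-04, -1.39268062e-04]), 'joint_efforts': array([ 4.18691867e-03, -5.89092851e+01,  6.44415580e-01, -2.91708326e+01,
       -5.37597039e-02,  1.44470771e-02,  7.53164477e-05]), 'tcp_pos': array([ 0.17546393, -0.59943391,  0.23891789]), 'ee_rot': array([ 8.00307605e-01, -5.99589227e-01, -5.95099138e-04, -3.78707772e-04]), 'ft_force': array([-0.12706508,  0.4222    ,  0.1718312 ]), 'torque': array([-0.00798664,  0.04410936, -0.03814052]), 'width': 0.08769101918803326}
```

View pics/scene0.png

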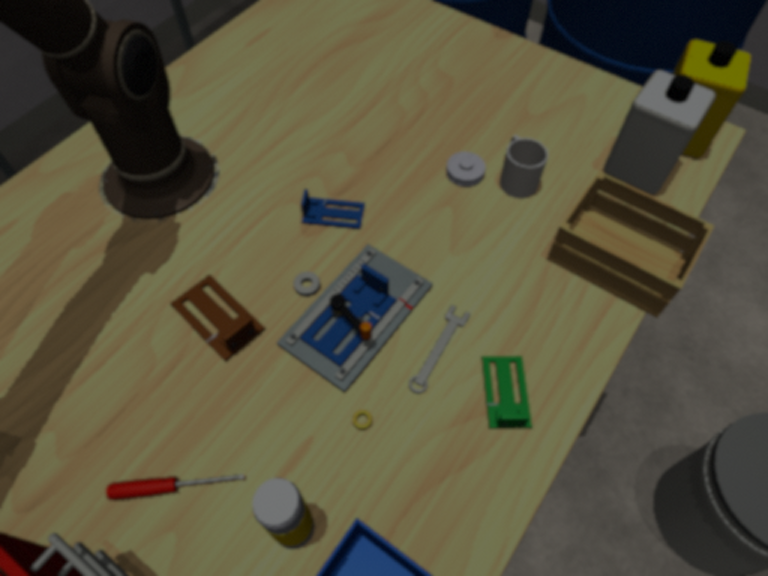

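View pics/top0.png

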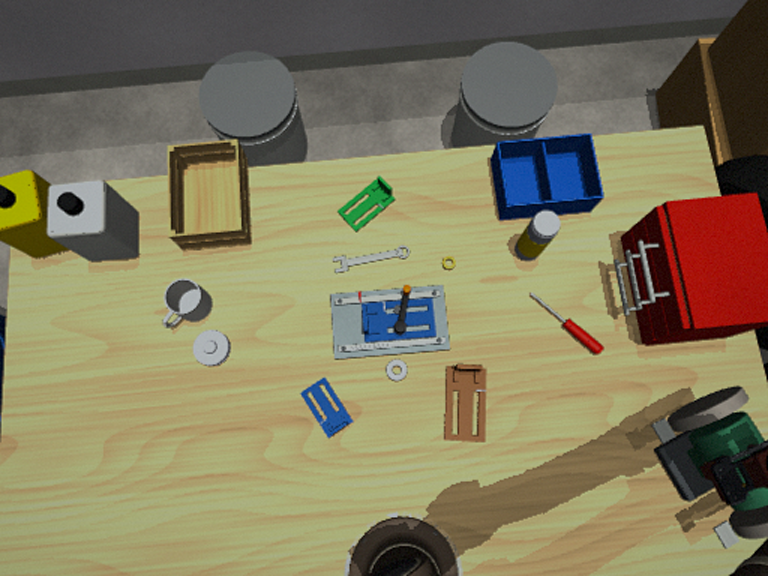

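The bed sits at about (390,320) in the enlarged top view, with its +y (flange and red mark) pointing image left. The lever points image up from its hub at (400,326), and its orange post is at (406,290). Next I zoom in and measure.

```bash
cat > h.py <<'E'
import numpy as np, cv2
from bench import calibration
def f(n): return 192/np.tan(np.radians(calibration(n)["vertical_fov"])/2)
def ray(n,u,v,z):
    c=calibration(n); R=c["R"];t=c["t"];F=f(n)
    d=R.T@np.array([(u-c["cx"])/F,(v-c["cy"])/F,1]); o=-R.T@t
    return o+d*(z-o[2])/d[2]
def proj(n,X):
    c=calibration(n);p=c["R"]@np.asarray(X)+c["t"];return f(n)*p[:2]/p[2]+[c["cx"],c["cy"]]
def pix3(n,u,v,d):
    c=calibration(n);F=f(n);Z=d[int(v),int(u)]
    return c["R"].T@(np.array([(u-c["cx"])/F*Z,(v-c["cy"])/F*Z,Z])-c["t"])
def crop(p,u,v,r,k,fn):
    a=p[v-r*3//4:v+r*3//4,u-r:u+r,::-1]; cv2.imwrite(fn,cv2.resize(a,None,fx=k,fy=k,interpolation=cv2.INTER_CUBIC))
E
python3 - <<'E'
from h import *
for n,(u,v) in dict(top=(260,213),scene=(237,210)).items():
    a=np.load(f"pics/{n}0.npz");p=a['p'];d=a['d']
    crop(p,u,v,60,6,f"pics/{n}_z0.png")
    # seed bed colour: saturation low greyish
    h=cv2.cvtColor(p,cv2.COLOR_RGB2HSV)
    m=((h[:,:,1]<80)|((h[:,:,0]>85)&(h[:,:,0]<130))).astype(np.uint8)
    mm=np.zeros_like(m);mm[v-55:v+55,u-60:u+60]=m[v-55:v+55,u-60:u+60]
    cs,_=cv2.findContours(mm,cv2.RETR_EXTERNAL,cv2.CHAIN_APPROX_NONE)
    c=max(cs,key=cv2.contourArea); r=cv2.minAreaRect(c); print(n,r,cv2.contourArea(c))
    P=np.array([ray(n,*q[0],0.012)[:2] for q in c]).astype(np.float32)
    print(cv2.minAreaRect(P), cv2.boxPoints(cv2.minAreaRect(P)))
    print('bench depth check',pix3(n,u+70,v+30,d))
    # blobs
    for nm,lo,hi in [("orange",(8,150,100),(18,255,255)),("red",(0,120,60),(6,255,255)),("red2",(172,120,60),(180,255,255)),("blue",(100,120,40),(125,255,255))]:
        b=cv2.inRange(h,lo,hi);b2=np.zeros_like(b);b2[v-55:v+55,u-60:u+60]=b[v-55:v+55,u-60:u+60]
        k,l,s,ce=cv2.connectedComponentsWithStats(b2)
        for i in range(1,k):
            if s[i,4]>3: print(nm,ce[i],s[i])
E
```

```text
top ((259.5, 198.0), (80.0, 119.0), 90.0) 6677.5
((0.5905304551124573, -0.033264294266700745), (0.4176371991634369, 0.28166139125823975), 84.28230285644531) [[ 0.42959642 -0.22701344]
 [ 0.7098565  -0.25507453]
 [ 0.7514645   0.16048485]
 [ 0.4712044   0.18854594]]
bench depth check [ 0.4114304  -0.25281462  0.00280803]
orange [271.         191.69230769] [269 190   5   5  13]
orange [310.5 243. ] [309 243   4   1   4]
orange [316.33333333 243.77777778] [314 243   6   3   9]
orange [306.66666667 248.33333333] [304 248   7   2   9]
orange [306. 262.] [306 260   1   5   5]
red [239.5 196. ] [239 194   2   5   8]
blue [263.99318956 213.7661748 ] [241 198  50  30 881]
blue [261.5        202.26086957] [257 200  11   6  46]
blue [212.65317919 261.16763006] [201 252  25  16 173]
scene ((245.6342010498047, 206.35462951660156), (63.136573791503906, 115.87284851074219), 42.709388732910156) 5229.5
((0.5455257892608643, -0.0011471211910247803), (0.31595662236213684, 0.18035292625427246), 89.22835540771484) [[ 0.45322993 -0.15789667]
 [ 0.63356656 -0.16032553]
 [ 0.6378217   0.15560243]
 [ 0.45748502  0.15803128]]
bench depth check [0.72963946 0.00676429 0.00116937]
orange [243.72727273 217.18181818] [241 215   6   5  22]
red [272.28571429 204.        ] [271 203   4   3   7]
blue [249.65714286 182.42857143] [242 177  17  12  70]
blue [243.52464789 198.8028169 ] [227 183  36  29 568]
blue [220.55555556 224.41471049] [201 204  40  39 639]
blue [248.61904762 213.28571429] [246 211   6   6  21]
```

```bash
ls pics
```

```text
scene0.npz
scene0.png
scene_z0.png
top0.npz
top0.png
top_z0.png
```

View pics/top_z0.png

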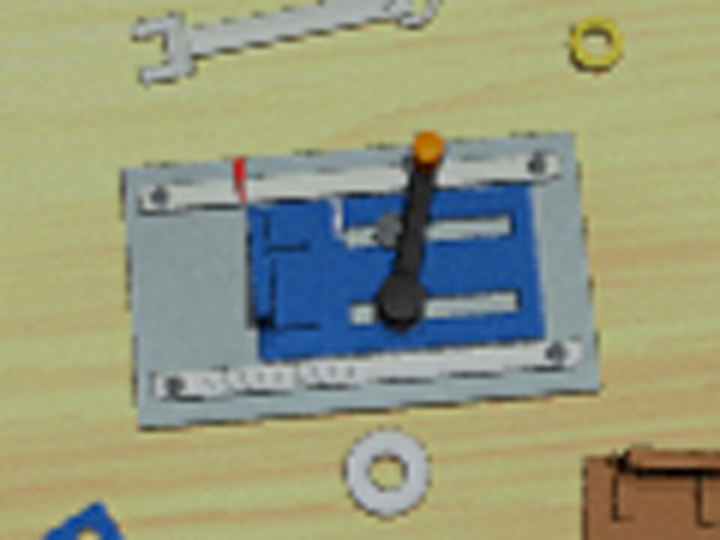

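View pics/scene_z0.png

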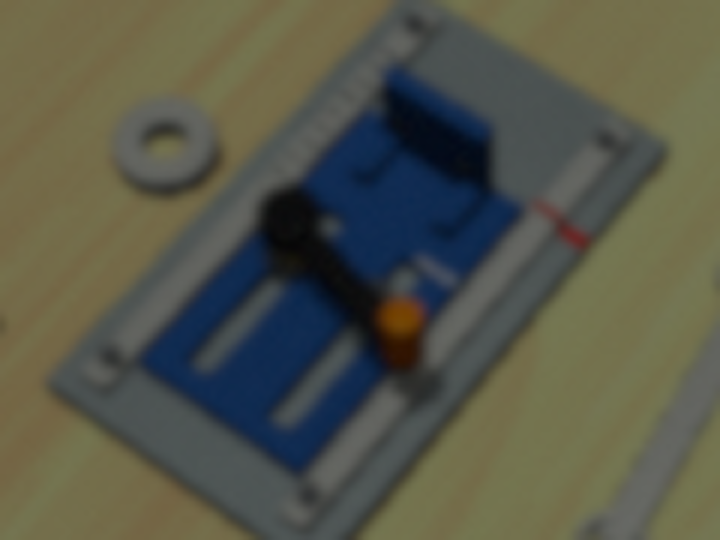

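The top crop shows the white line's +x end at crop (333,200) and the red mark at (240,180). The lever hub is at (400,300) and the post at (428,148). Next I fit the bed edges.

```bash
cat > bed.py <<'E'
from h import *
def rect(n,p,u,v,r=56):
    q=p.astype(int); m=((q[:,:,0]-q[:,:,2])<(12 if n=="top" else 12)*1).astype(np.uint8)
    mm=np.zeros_like(m);mm[v-45:v+45,u-r:u+r]=m[v-45:v+45,u-r:u+r]
    k,l,s,ce=cv2.connectedComponentsWithStats(mm); i=l[v,u] or 1+np.argmax(s[1:,4])
    c=cv2.findContours((l==i).astype(np.uint8),cv2.RETR_EXTERNAL,cv2.CHAIN_APPROX_NONE)[0]
    c=max(c,key=cv2.contourArea)
    P=np.array([ray(n,*x[0],0.012)[:2] for x in c]).astype(np.float32)
    return c,P,(l==i)
E
python3 - <<'E'
from bed import *
for n,(u,v) in dict(top=(260,213),scene=(237,212)).items():
    p=np.load(f"pics/{n}0.npz")['p']
    print(n,[p[y,x].tolist() for x,y in ([(232,215),(215,215),(260,240)] if n=="top" else [(268,185),(290,210)])])
    c,P,m=rect(n,p,u,v)
    o=p.copy();cv2.drawContours(o,[c],-1,(255,0,255),1);crop(o,u,v,60,5,f"pics/{n}_c.png")
    r=cv2.minAreaRect(P);print(r);print(cv2.boxPoints(r))
E
```

```text
top [[137, 150, 151], [174, 171, 118], [165, 161, 119]]Traceback (most recent call last):
  File "<stdin>", line 5, in <module>
  File "bed.py", line 8, in rect
    P=np.array([ray(n,*x[0],0.012)[:2] for x in c]).astype(np.float32)
                ~~~^^^^^^^^^^^^^^^
  File "h.py", line 5, in ray
    c=calibration(n); R=c["R"];t=c["t"];F=f(n)
                                          ~^^^
  File "h.py", line 3, in f
    def f(n): return 192/np.tan(np.radians(calibration(n)["vertical_fov"])/2)
                                           ~~~~~~~~~~~^^^
ValueError: time passes only in moves, steps and waits
```

```bash
sed -i 's/^from bench import calibration/from bench import calibration as _cal\n_C={}\ndef calibration(n):\n    if n not in _C: _C[n]=_cal(n)\n    return _C[n]/' h.py
python3 - <<'E'
from bed import *
for n,(u,v) in dict(top=(260,213),scene=(237,212)).items():
    p=np.load(f"pics/{n}0.npz")['p']
    print(n,[p[y,x].tolist() for x,y in ([(232,215),(215,215),(260,240)] if n=="top" else [(268,185),(290,210)])])
    c,P,m=rect(n,p,u,v)
    o=p.copy();cv2.drawContours(o,[c],-1,(255,0,255),1);crop(o,u,v,60,5,f"pics/{n}_c.png")
    r=cv2.minAreaRect(P);print(r);print(cv2.boxPoints(r))
E
```

```text
top [[137, 150, 151], [174, 171, 118], [165, 161, 119]]
((0.5324254631996155, -0.02608436346054077), (0.25872841477394104, 0.1493702530860901), 89.0997543334961)
[[ 0.45571703 -0.15425918]
 [ 0.60506886 -0.15660602]
 [ 0.6091339   0.10209045]
 [ 0.45978206  0.10443729]]
scene [[75, 82, 81], [115, 113, 76]]
((0.5335053205490112, -0.02640320360660553), (0.2586655914783478, 0.14922858774662018), 89.22557067871094)
[[ 0.45714977 -0.1547157 ]
 [ 0.6063648  -0.15673266]
 [ 0.6098609   0.10190929]
 [ 0.46064585  0.10392626]]
```

```bash
cat > geo.py <<'E'
from h import *
yaw=-0.0146; O=np.array([0.5327,-0.0482])
ex=np.array([np.cos(yaw),np.sin(yaw)]);ey=np.array([-ex[1],ex[0]])
def tobed(X): d=np.asarray(X)[:2]-O; return np.array([d@ex,d@ey])*1000
def toworld(b): return O+(ex*b[0]+ey*b[1])/1000
def top(cu,cv_): return cu/6+200-.42, cv_/6+168-.42
def sc(cu,cv_): return cu/6+177-.42, cv_/6+165-.42
E
python3 - <<'E'
from geo import *
T=lambda u,v,z:tobed(ray("top",*top(u,v),z)).round(1); S=lambda u,v,z:tobed(ray("scene",*sc(u,v),z)).round(1)
print("mark rail top",T(240.5,187,.02),"plate",T(238.5,163,.012),S(543,209,.02),S(575,238,.012))
print("line",T(334,200,.02),T(345,234,.02),S(422,260,.02),S(455,282,.02))
print("post top",T(428,146,.084),S(402,315,.084))
print("hub",T(400,298,.057),S(287,210,.057))
print("bracket corner rear",T(537,190,.02),T(545,340,.02), "front",T(247,205,.02),T(262,360,.02))
print("flange top ends",T(248,206,.072),T(265,322,.072),S(390,72,.072),S(490,132,.072))
print("fixed bolt",T(387,229,.03))
E
```

```text
mark rail top [55.5 83.8] plate [71.5 84.1] [50.  86.1] [67.6 86.3]
line [43.4 31.7] [23.3 27.1] [22.5 33.5] [40.7 33.3]
post top [ 54.5 -20.6] [ 54.1 -19.5]
hub [-22.6   1. ] [-25.2   2.7]
bracket corner rear [ 39.4 -83.5] [-46.4 -79. ] front [44.7 81. ] [-44.3  79.3]
flange top ends [32.3 79.3] [-32.2  75. ] [-26.5  77. ] [26.6 77.8]
fixed bolt [22.   3.6]
```

```bash
python3 - <<'E'
from geo import *
p=np.load("pics/top0.npz")['p'];crop(p,247,200,26,14,"pics/topz2.png")
p=np.load("pics/scene0.npz")['p'];p=cv2.convertScaleAbs(p,alpha=1.8);crop(p,256,204,26,14,"pics/scz2.png")
E
```

```text
(no output)
```

View pics/topz2.png

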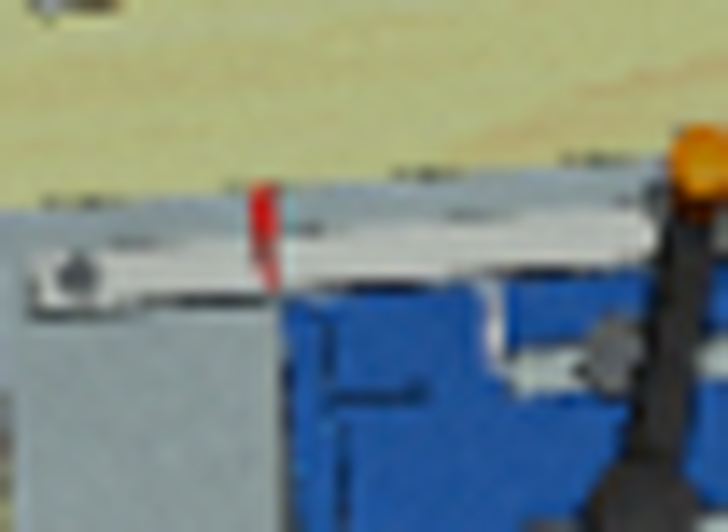

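View pics/scz2.png

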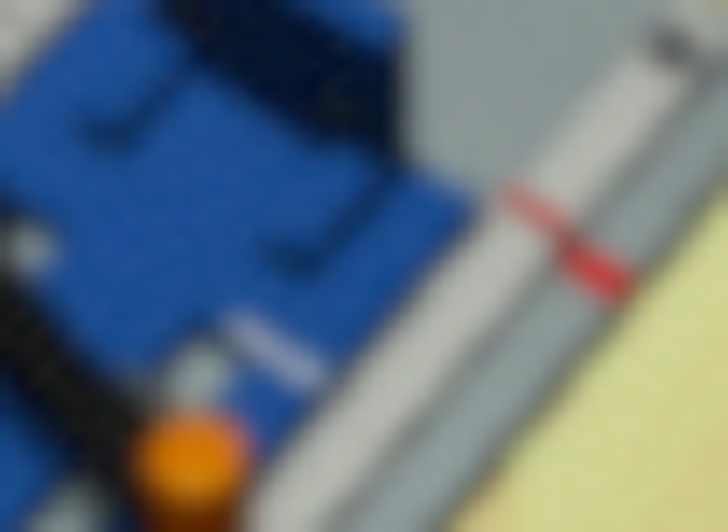

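Measured results:
- **Gap:** the line has about 52 mm to go to the mark. The top view gives 52.1 mm and the scene view 52.7 mm.
- **Flange:** its centre is near bed (0, 76).
- **Lever:** heading is about -0.25 rad.

I'm moving above the flange now.

```bash
cat > rem.py <<'E'
import sys
from geo import *
from bench import readout
from scipy.spatial.transform import Rotation as Ro
def rem(bx,by,z,head=None):
    """remaining tool-frame shift to bed point; head = wanted world heading of tool x in bed frame"""
    s=readout.state(); R=Ro.from_quat(s["ee_rot"]); w=toworld((bx,by)); X=np.array([*w,z])
    print("t",round(s["t"],2),"tcp bed",tobed(s["tcp_pos"]).round(1),"z",round(s["tcp_pos"][2]*1000,1),"w",round(s["width"]*1000,1),"F bed",(s["ft_force"]@np.array([[*ex,0],[*ey,0],[0,0,1]]).T).round(1))
    print("rem",(R.inv().apply(X-s["tcp_pos"])*1000).round(1), "j",s["joint_pos"].round(2))
    M=R.as_matrix(); print("toolx head bed",round(np.arctan2(M[1,0],M[0,0])-yaw,3),"tilt",M[:,2].round(3))
    if head is not None:
        T=np.column_stack([[*(np.cos(head)*ex+np.sin(head)*ey),0],[0,0,0],[0,0,-1]]);T[:,1]=np.cross(T[:,2],T[:,0])
        print("rot",(R.inv()*Ro.from_matrix(T)).as_rotvec().round(3))
if __name__=="__main__": rem(*[float(a) for a in sys.argv[1:]])
E
python3 rem.py 0 76 0.15 -1.5708
python3 -m inch '[{"wz":0.15},{"wz":0.15},{"dx":-30,"dy":-16},{"dx":-50,"dy":-27},{"dx":-50,"dy":-27},{"dx":-50,"dy":-27},{"dx":-50,"dy":-27},{"dx":-50,"dy":-27,"grip":0.5},{"dx":-50,"dy":-27},{"dx":-50,"dy":-27},{"dx":-50,"dy":-27}]'
python3 rem.py 0 76 0.15 -1.5708
```

```text
t 0.1 tcp bed [-349.2 -556.4] z 238.9 w 87.7 F bed [-0.1  0.4  0.2]
rem [-501.1 -520.2   89.6] j [ 1.22  0.41 -0.01  1.6   0.01  1.13 -0.08]
toolx head bed -1.271 tilt [-0.     0.001 -1.   ]
rot [0.    0.001 0.299]
t 0.1 tcp bed [-349.2 -556.4] z 238.9 w 87.7 F bed [-0.1  0.4  0.2]
rem [-501.1 -520.2   89.6] j [ 1.22  0.41 -0.01  1.6   0.01  1.13 -0.08]
toolx head bed -1.271 tilt [-0.     0.001 -1.   ]
rot [0.    0.001 0.299]invalid input at $[0]: expected keys dx, dy, dz, wx, wy, wz, grip
```

```bash

python3 -m inch '[{"dx":0,"dy":0,"dz":0,"wx":0,"wy":0,"wz":0.15,"grip":1},{"dx":0,"dy":0,"dz":0,"wx":0,"wy":0,"wz":0.15,"grip":1},{"dx":-30,"dy":-16,"dz":0,"wx":0,"wy":0,"wz":0,"grip":0.5},{"dx":-50,"dy":-27,"dz":0,"wx":0,"wy":0,"wz":0,"grip":0.5},{"dx":-50,"dy":-27,"dz":0,"wx":0,"wy":0,"wz":0,"grip":0.5},{"dx":-50,"dy":-27,"dz":0,"wx":0,"wy":0,"wz":0,"grip":0.5},{"dx":-50,"dy":-27,"dz":0,"wx":0,"wy":0,"wz":0,"grip":0.5},{"dx":-50,"dy":-27,"dz":0,"wx":0,"wy":0,"wz":0,"grip":0.5},{"dx":-50,"dy":-27,"dz":0,"wx":0,"wy":0,"wz":0,"grip":0.5}]'
python3 rem.py 0 76 0.15 -1.5708
```

```text
t: 1.23
tcp_pos: [0.3636, -0.2667, 0.2358]
ee_rot: [-0.695, 0.719, 0.003, 0.0]
ft_force: [1.6, -0.8, 0.1]
width: 0.0437
t 1.23 tcp bed [-165.9 -220.9] z 235.8 w 43.7 F bed [ 1.6 -0.8  0.1]
rem [-299.6 -160.7   86.5] j [ 0.69  0.13 -0.17  1.99  0.02  1.03 -1.1 ]
toolx head bed -1.59 tilt [-0.004  0.005 -1.   ]
rot [ 0.004  0.005 -0.019]
```

```bash

python3 -m inch '[{"dx":-50,"dy":-27,"dz":0,"wx":0,"wy":0,"wz":-0.01,"grip":0.5},{"dx":-50,"dy":-27,"dz":0,"wx":0,"wy":0,"wz":-0.01,"grip":0.5},{"dx":-50,"dy":-27,"dz":0,"wx":0,"wy":0,"wz":0,"grip":0.5},{"dx":-50,"dy":-27,"dz":0,"wx":0,"wy":0,"wz":0,"grip":0.5},{"dx":-50,"dy":-27,"dz":0,"wx":0,"wy":0,"wz":0,"grip":0.5},{"dx":-30,"dy":-15,"dz":20,"wx":0,"wy":0,"wz":0,"grip":0.5},{"dx":0,"dy":0,"dz":0,"wx":0,"wy":0,"wz":0,"grip":0.5}]'
python3 rem.py 0 76 0.13 -1.5708
```

```text
t: 2.1
tcp_pos: [0.5225, 0.0249, 0.2153]
ee_rot: [-0.705, 0.71, 0.004, 0.001]
ft_force: [0.1, -0.5, -0.3]
width: 0.0439
t 2.1 tcp bed [-11.2  72.9] z 215.3 w 43.9 F bed [ 0.1 -0.5 -0.3]
rem [ -2.5 -11.6  85.3] j [ 0.2   0.3  -0.41  1.85  0.13  1.03 -1.84]
toolx head bed -1.563 tilt [-0.004  0.006 -1.   ]
rot [0.004 0.006 0.007]
```

```bash

python3 -m inch '[{"dx":-2.5,"dy":-11.5,"dz":30,"wx":0.004,"wy":0.006,"wz":0.007,"grip":0.5},{"dx":0,"dy":0,"dz":30,"wx":0,"wy":0,"wz":0,"grip":0.5},{"dx":0,"dy":0,"dz":25,"wx":0,"wy":0,"wz":0,"grip":0.5},{"dx":0,"dy":0,"dz":0,"wx":0,"wy":0,"wz":0,"grip":0.5}]'
python3 rem.py 0 76 0.100 -1.5708
python3 - <<'E'
from geo import *
from bench import camera
for n,(u,v) in dict(top=(250,200),scene=(247,200)).items():
    p,d=camera(n);np.savez(f"pics/{n}1.npz",p=p,d=d);crop(cv2.convertScaleAbs(p,alpha=1 if n=="top" else 1.8),u,v,50,7,f"pics/{n}1.png")
E
```

```text
t: 2.6
tcp_pos: [0.5337, 0.0231, 0.1292]
ee_rot: [-0.701, 0.713, -0.001, -0.001]
ft_force: [-0.4, 0.1, 0.3]
width: 0.0443
t 2.6 tcp bed [ 0.  71.3] z 129.2 w 44.3 F bed [-0.4  0.1  0.3]
rem [-4.8  0.  29.2] j [ 0.17  0.41 -0.38  1.91  0.2   0.85 -1.91]
toolx head bed -1.574 tilt [-0.    -0.003 -1.   ]
rot [ 0.    -0.003 -0.003]
```

View pics/scene1.png

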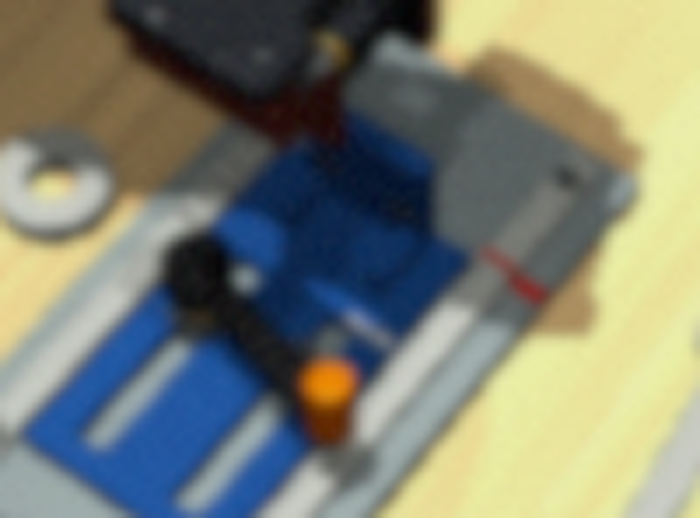

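View pics/top1.png

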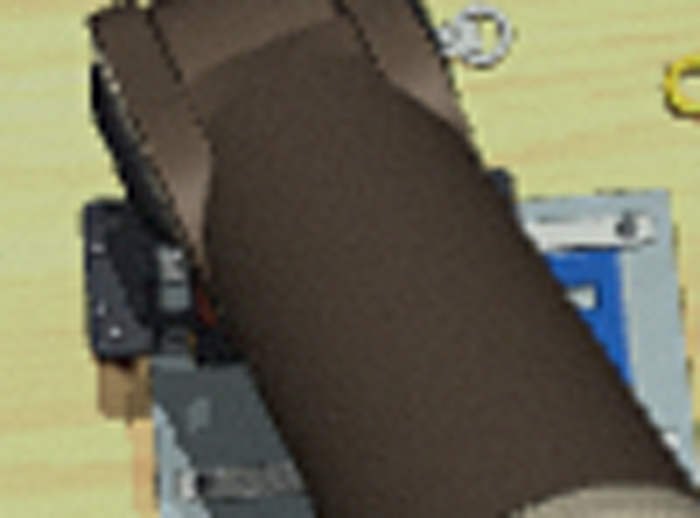

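The scene view still shows the line at crop (375,320) and the mark at (515,275), so I can track the slide there. The fingers straddle the flange from above. Descending.

```bash

python3 -m inch '[{"dx":-4.8,"dy":0,"dz":20,"wx":0,"wy":-0.003,"wz":-0.003,"grip":0.5},{"dx":0,"dy":0,"dz":20,"wx":0,"wy":0,"wz":0,"grip":0.5},{"dx":0,"dy":0,"dz":0,"wx":0,"wy":0,"wz":0,"grip":0.5}]'
python3 rem.py 0 76 0.055 -1.5708
```

```text
t: 3.08
tcp_pos: [0.5385, 0.0273, 0.0954]
ee_rot: [-0.701, 0.713, -0.004, 0.004]
ft_force: [0.3, -0.5, -0.0]
width: 0.0438
t 3.08 tcp bed [ 4.7 75.5] z 95.4 w 43.8 F bed [ 0.3 -0.5 -0. ]
rem [-0.4  5.2 40.3] j [ 0.15  0.46 -0.37  1.94  0.24  0.77 -1.94]
toolx head bed -1.573 tilt [ 0.011  0.    -1.   ]
rot [-0.011  0.    -0.002]
```

```bash

python3 -m inch '[{"dx":0,"dy":4,"dz":13,"wx":-0.01,"wy":0,"wz":0,"grip":0.5},{"dx":0,"dy":0,"dz":13,"wx":0,"wy":0,"wz":0,"grip":0.5},{"dx":0,"dy":0,"dz":11,"wx":0,"wy":0,"wz":0,"grip":0.5},{"dx":0,"dy":0,"dz":0,"wx":0,"wy":0,"wz":0,"grip":0.5}]'
python3 rem.py 0 76 0.055 -1.5708
```

```text
t: 3.58
tcp_pos: [0.536, 0.0269, 0.0586]
ee_rot: [-0.701, 0.713, -0.001, 0.002]
ft_force: [0.0, -0.2, 0.3]
width: 0.0439
t 3.58 tcp bed [ 2.2 75.2] z 58.6 w 43.9 F bed [ 0.  -0.2  0.3]
rem [-0.8  2.2  3.5] j [ 0.13  0.52 -0.35  1.96  0.26  0.7  -1.97]
toolx head bed -1.574 tilt [ 0.004  0.    -1.   ]
rot [-0.004  0.    -0.003]
```

Now close gently on the flange.

```bash

python3 -m inch '[{"dx":0,"dy":1,"dz":2,"wx":0,"wy":0,"wz":0,"grip":0.2},{"dx":0,"dy":0,"dz":0,"wx":0,"wy":0,"wz":0,"grip":0.0},{"dx":0,"dy":0,"dz":0,"wx":0,"wy":0,"wz":0,"grip":0.0},{"dx":0,"dy":0,"dz":0,"wx":0,"wy":0,"wz":0,"grip":0.0},{"dx":0,"dy":0,"dz":0,"wx":0,"wy":0,"wz":0,"grip":0.0}]' 20
python3 rem.py 0 128 0.056 -1.5708
```

```text
t: 4.2
tcp_pos: [0.5353, 0.0276, 0.0569]
ee_rot: [-0.701, 0.713, -0.002, 0.002]
ft_force: [-0.3, -0.5, -3.1]
width: 0.0101
t 4.2 tcp bed [ 1.5 75.8] z 56.9 w 10.1 F bed [-0.3 -0.5 -3.1]
rem [-52.2   1.7   0.9] j [ 0.13  0.52 -0.35  1.96  0.27  0.7  -1.97]
toolx head bed -1.573 tilt [ 0.005  0.001 -1.   ]
rot [-0.005  0.001 -0.002]
```

Gripped: the opening reads 10.1 mm. I'll slide about 45 mm first, then look.

```bash

python3 -m inch '[{"dx":-8,"dy":0,"dz":0,"wx":0,"wy":0,"wz":0,"grip":0.0},{"dx":-10,"dy":0,"dz":0,"wx":0,"wy":0,"wz":0,"grip":0.0},{"dx":-10,"dy":0,"dz":0,"wx":0,"wy":0,"wz":0,"grip":0.0},{"dx":-10,"dy":0,"dz":0,"wx":0,"wy":0,"wz":0,"grip":0.0},{"dx":-6,"dy":0,"dz":0,"wx":0,"wy":0,"wz":0,"grip":0.0},{"dx":0,"dy":0,"dz":0,"wx":0,"wy":0,"wz":0,"grip":0.0}]'
python3 rem.py 0 128 0.056 -1.5708
cat > look.py <<'E'
import sys
from geo import *
from bench import camera
tag=sys.argv[1]
for n,(u,v) in dict(top=(250,200),scene=(252,204)).items():
    p,d=camera(n);np.savez(f"pics/{n}{tag}.npz",p=p,d=d);crop(cv2.convertScaleAbs(p,alpha=1 if n=="top" else 1.8),u,v,32,12,f"pics/{n}{tag}.png")
E
python3 look.py 2
```

```text
t: 4.95
tcp_pos: [0.536, 0.0735, 0.0569]
ee_rot: [-0.701, 0.713, -0.002, 0.001]
ft_force: [-0.4, -2.0, -0.4]
width: 0.0096
t 4.95 tcp bed [  1.5 121.8] z 56.9 w 9.6 F bed [-0.4 -2.  -0.4]
rem [-6.2  1.5  0.9] j [ 0.04  0.53 -0.35  1.95  0.27  0.71 -2.06]
toolx head bed -1.574 tilt [ 0.005 -0.001 -1.   ]
rot [-0.005 -0.001 -0.003]
```

View pics/scene2.png

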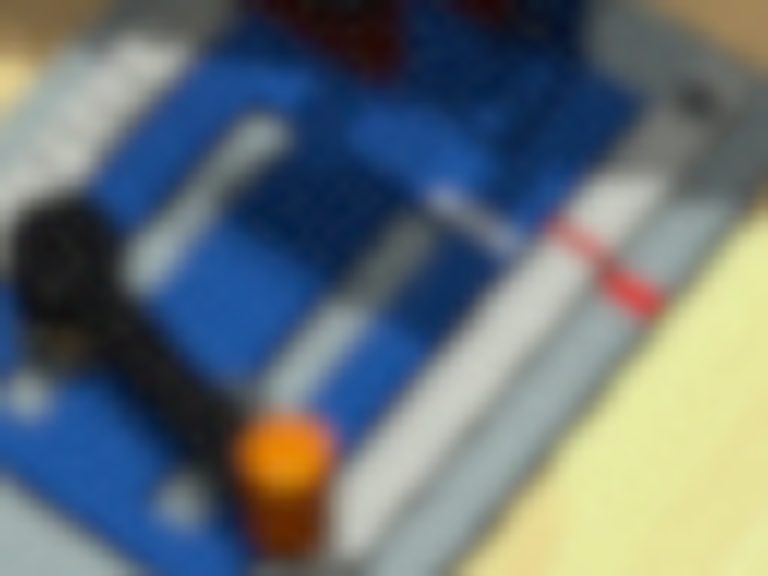

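The line end (515,245) is still just short of the mark on the rail (580,243). I'll compute the remaining gap with weighted centroids.

```bash
cat > gap.py <<'E'
import sys
from geo import *
tag=sys.argv[1]
def samp(n,p,bx,ys,z):
    # intensity profile along bed y at fixed bed x, height z (colour sampled at the projected pixels)
    P=np.array([proj(n,[*toworld((bx,y)),z]) for y in ys]).astype(np.float32)
    return cv2.remap(p.astype(np.float32),P[:,0].reshape(1,-1),P[:,1].reshape(1,-1),cv2.INTER_LINEAR)[0]
ys=np.arange(60,110,.5) if len(sys.argv)<3 else np.arange(float(sys.argv[2]),110,.5)
for n in (["scene","top"]):
    p=np.load(f"pics/{n}{tag}.npz")['p']
    def peak(bx,z,fn,half=6):
        s=fn(samp(n,p,bx,ys,z)); b=np.median(s); i=np.argmax(s); w=np.clip(s-b,0,None)*(abs(ys-ys[i])<half)
        return round((w*ys).sum()/w.sum(),1),round(float(s[i]-b),0)
    red=lambda c:c[:,0]-c[:,1:].mean(1)
    wh=lambda c:c[:,0]/c.sum(1)*200  # white against blue
    print(n,"mark rail",[peak(x,.02,red) for x in(50,53,56,59)],"bed",[peak(x,.012,red) for x in(65,68,71)])
    print(n,"line",[peak(x,.02,wh) for x in(30,33,36,39,41)])
E
python3 gap.py 2; python3 gap.py 0 20
```

```text
scene mark rail [(np.float64(86.9), 29.0), (np.float64(86.5), 32.0), (np.float64(86.4), 29.0), (np.float64(85.3), 27.0)] bed [(np.float64(86.4), 67.0), (np.float64(87.0), 71.0), (np.float64(86.3), 62.0)]
scene line [(np.float64(77.0), 30.0), (np.float64(77.3), 37.0), (np.float64(76.9), 35.0), (np.float64(76.3), 26.0), (np.float64(76.7), 12.0)]
top mark rail [(np.float64(73.2), 1.0), (np.float64(79.2), 2.0), (np.float64(101.5), 1.0), (np.float64(94.3), 2.0)] bed [(np.float64(102.6), 3.0), (np.float64(100.5), 4.0), (np.float64(79.5), 3.0)]
top line [(np.float64(103.8), 2.0), (np.float64(103.8), 1.0), (np.float64(69.5), 3.0), (np.float64(104.4), 2.0), (np.float64(106.6), 2.0)]
scene mark rail [(np.float64(86.9), 26.0), (np.float64(86.5), 30.0), (np.float64(86.5), 27.0), (np.float64(85.4), 25.0)] bed [(np.float64(86.4), 62.0), (np.float64(87.0), 66.0), (np.float64(86.3), 56.0)]
scene line [(np.float64(100.0), 22.0), (np.float64(104.5), 28.0), (np.float64(104.3), 29.0), (np.float64(89.6), 28.0), (np.float64(88.2), 23.0)]
top mark rail [(np.float64(84.0), 67.0), (np.float64(84.3), 63.0), (np.float64(84.6), 55.0), (np.float64(84.5), 82.0)] bed [(np.float64(84.5), 142.0), (np.float64(84.6), 171.0), (np.float64(84.4), 155.0)]
top line [(np.float64(31.2), 36.0), (np.float64(31.1), 41.0), (np.float64(98.0), 38.0), (np.float64(87.7), 38.0), (np.float64(87.7), 31.0)]
```

```bash

python3 -m inch '[{"dx":-4,"dy":0,"dz":0,"wx":0,"wy":0,"wz":0,"grip":0.0},{"dx":-4,"dy":0,"dz":0,"wx":0,"wy":0,"wz":0,"grip":0.0},{"dx":0,"dy":0,"dz":0,"wx":0,"wy":0,"wz":0,"grip":0.0}]'
python3 rem.py 0 128 0.056 -1.5708; python3 look.py 3;python3 gap.py 3 65|grep scene
python3 - <<'E'
import gap
E
sed -i 's/ys=np.arange(60.*/a=float(sys.argv[2]);b=float(sys.argv[3]) if len(sys.argv)>3 else 110\nys=np.arange(a,b,.5)/' gap.py; python3 gap.py 0 18 48 | grep line
```

```text
t: 5.42
tcp_pos: [0.5362, 0.0806, 0.0569]
ee_rot: [-0.7, 0.714, -0.002, 0.001]
ft_force: [0.4, 0.5, -1.9]
width: 0.0098
t 5.42 tcp bed [  1.7 128.9] z 56.9 w 9.8 F bed [ 0.4  0.5 -1.9]
rem [0.9 1.6 0.9] j [ 0.03  0.53 -0.35  1.95  0.27  0.71 -2.07]
toolx head bed -1.576 tilt [ 0.005 -0.001 -1.   ]
rot [-0.005 -0.001 -0.005]
scene mark rail [(np.float64(86.7), 28.0), (np.float64(86.5), 32.0), (np.float64(86.5), 29.0), (np.float64(85.3), 27.0)] bed [(np.float64(86.4), 67.0), (np.float64(87.0), 71.0), (np.float64(86.4), 62.0)]
scene line [(np.float64(83.9), 26.0), (np.float64(83.6), 35.0), (np.float64(83.6), 31.0), (np.float64(83.4), 27.0), (np.float64(84.0), 15.0)]
scene line [(np.float64(18.9), 19.0), (np.float64(18.7), 22.0), (np.float64(32.5), 20.0), (np.float64(32.9), 21.0), (np.float64(32.4), 16.0)]
top line [(np.float64(31.2), 35.0), (np.float64(31.1), 42.0), (np.float64(30.8), 40.0), (np.float64(30.7), 38.0), (np.float64(30.7), 31.0)]Traceback (most recent call last):
  File "<stdin>", line 1, in <module>
  File "gap.py", line 3, in <module>
    tag=sys.argv[1]
        ~~~~~~~~^^^
IndexError: list index out of range
```

```bash

python3 -m inch '[{"dx":-2.5,"dy":0,"dz":0,"wx":0,"wy":0,"wz":0,"grip":0.0},{"dx":0,"dy":0,"dz":0,"wx":0,"wy":0,"wz":0,"grip":0.0},{"dx":0,"dy":0,"dz":0,"wx":0,"wy":0,"wz":0,"grip":0.0}]'
python3 rem.py 0 128 0.056 -1.5708; python3 look.py 4;python3 gap.py 4 65|grep scene
```

```text
t: 5.9
tcp_pos: [0.5363, 0.0829, 0.0569]
ee_rot: [-0.7, 0.714, -0.002, 0.001]
ft_force: [0.3, -2.9, 0.9]
width: 0.0101
t 5.9 tcp bed [  1.7 131.2] z 56.9 w 10.1 F bed [ 0.4 -2.9  0.9]
rem [3.2 1.7 0.9] j [ 0.02  0.53 -0.35  1.95  0.27  0.71 -2.08]
toolx head bed -1.576 tilt [ 0.005 -0.002 -1.   ]
rot [-0.005 -0.002 -0.005]
scene mark rail [(np.float64(86.7), 28.0), (np.float64(86.4), 33.0), (np.float64(86.5), 30.0), (np.float64(85.1), 27.0)] bed [(np.float64(86.4), 67.0), (np.float64(87.0), 72.0), (np.float64(86.4), 61.0)]
scene line [(np.float64(85.9), 24.0), (np.float64(86.3), 36.0), (np.float64(85.7), 36.0), (np.float64(85.9), 30.0), (np.float64(85.9), 19.0)]
```

View pics/scene4.png

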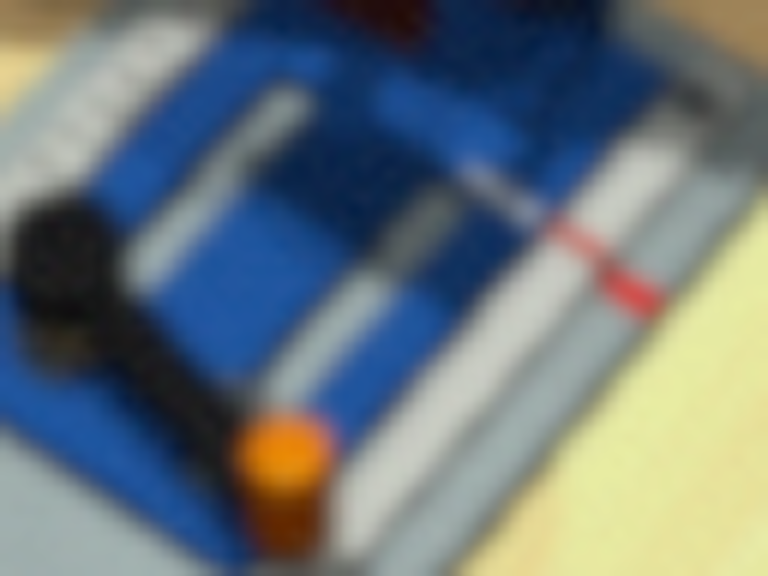

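View pics/top4.png

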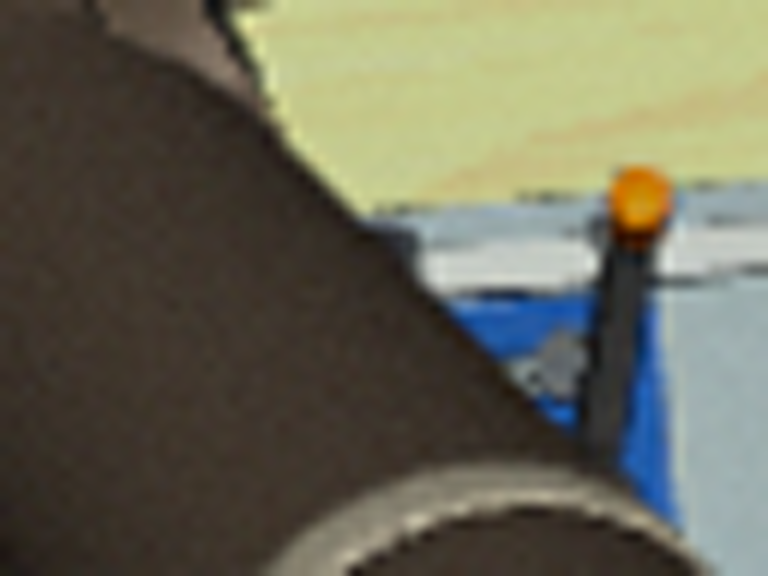

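In the scene view the white line (465,170)–(530,212) runs straight into the red mark (555,228); the measured gap is about 0.5 mm. I'm letting go, rising straight up, and checking with both cameras.

```bash

python3 -m inch '[{"dx":0,"dy":0,"dz":0,"wx":0,"wy":0,"wz":0,"grip":0.2},{"dx":0,"dy":0,"dz":0,"wx":0,"wy":0,"wz":0,"grip":0.35},{"dx":0,"dy":0,"dz":0,"wx":0,"wy":0,"wz":0,"grip":0.35},{"dx":0,"dy":0,"dz":-15,"wx":0,"wy":0,"wz":0,"grip":0.35},{"dx":0,"dy":0,"dz":-40,"wx":0,"wy":0,"wz":0,"grip":0.35},{"dx":0,"dy":0,"dz":-50,"wx":0,"wy":0,"wz":-0.15,"grip":0.35},{"dx":-30,"dy":30,"dz":-40,"wx":0,"wy":0,"wz":-0.18,"grip":0.35},{"dx":-30,"dy":30,"dz":-20,"wx":0,"wy":0,"wz":-0.18,"grip":0},{"dx":-30,"dy":30,"dz":0,"wx":0,"wy":0,"wz":-0.18,"grip":0},{"dx":0,"dy":40,"dz":0,"wx":0,"wy":0,"wz":-0.18,"grip":0},{"dx":0,"dy":40,"dz":0,"wx":0,"wy":0,"wz":-0.18,"grip":0},{"dx":0,"dy":0,"dz":0,"wx":0,"wy":0,"wz":-0.15,"grip":0}]'
python3 rem.py 56 2 0.08 -0.25; python3 look.py 5;python3 gap.py 5 65
```

```text
t: 7.5
tcp_pos: [0.3638, 0.0884, 0.2341]
ee_rot: [0.984, -0.181, 0.007, -0.0]
ft_force: [0.7, 0.8, -0.5]
width: 0.0004
t 7.5 tcp bed [-170.9  134.1] z 234.1 w 0.4 F bed [ 0.6  0.8 -0.5]
rem [256.2  47.2 157.5] j [ 0.28  0.   -0.64  2.13  0.01  1.   -0.73]
toolx head bed -0.348 tilt [ 0.014 -0.002 -1.   ]
rot [-0.003 -0.014 -0.098]
scene mark rail [(np.float64(86.9), 27.0), (np.float64(86.5), 30.0), (np.float64(86.4), 27.0), (np.float64(85.3), 25.0)] bed [(np.float64(86.4), 62.0), (np.float64(87.0), 67.0), (np.float64(86.4), 57.0)]
scene line [(np.float64(86.0), 19.0), (np.float64(86.4), 31.0), (np.float64(85.8), 32.0), (np.float64(86.3), 30.0), (np.float64(86.0), 22.0)]
top mark rail [(np.float64(84.0), 69.0), (np.float64(84.3), 65.0), (np.float64(84.6), 56.0), (np.float64(84.5), 85.0)] bed [(np.float64(84.5), 147.0), (np.float64(84.5), 177.0), (np.float64(84.5), 164.0)]
top line [(np.float64(84.7), 37.0), (np.float64(84.6), 37.0), (np.float64(85.0), 37.0), (np.float64(85.0), 41.0), (np.float64(84.9), 34.0)]
```

View pics/scene5.png

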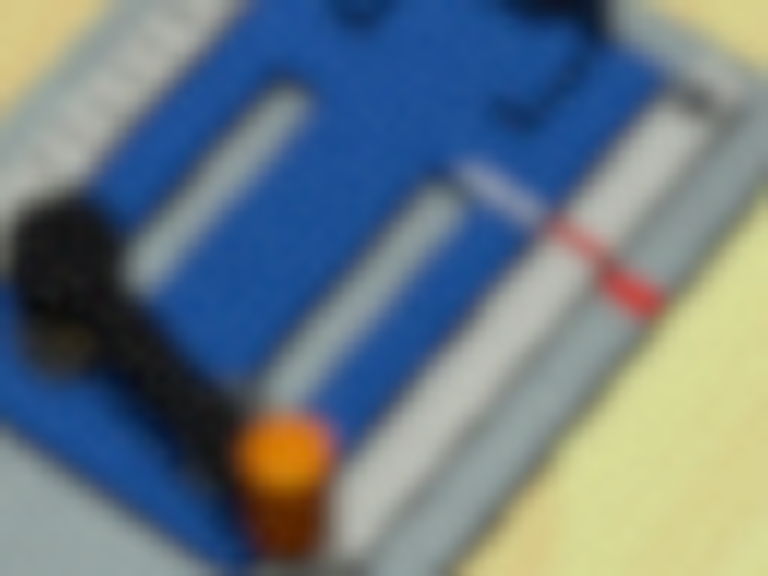

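View pics/top5.png

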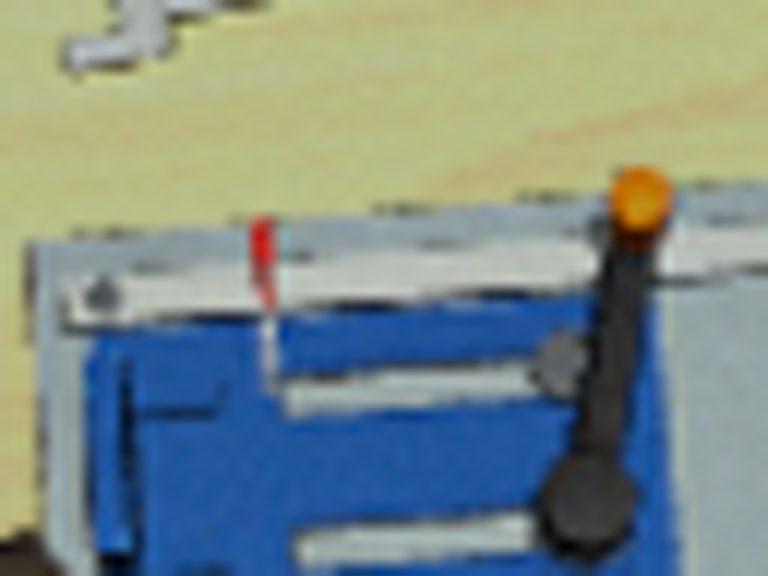

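After release both views agree: scene has the line 0.3 mm short and top has it 0.4 mm past, so it is level. In the top view the lever hub is at (588,505) and the post at (640,200), unmoved. Now I place the shut fingers on the +y side of the post.

```bash

python3 -m inch '[{"dx":45,"dy":7,"dz":0,"wx":0,"wy":-0.01,"wz":-0.05,"grip":0},{"dx":45,"dy":7,"dz":0,"wx":0,"wy":0,"wz":-0.05,"grip":0},{"dx":45,"dy":7,"dz":10,"wx":0,"wy":0,"wz":0,"grip":0},{"dx":45,"dy":7,"dz":15,"wx":0,"wy":0,"wz":0,"grip":0},{"dx":45,"dy":7,"dz":20,"wx":0,"wy":0,"wz":0,"grip":0},{"dx":0,"dy":0,"dz":0,"wx":0,"wy":0,"wz":0,"grip":0}]'
python3 rem.py 64 14 0.12 -0.25
```

```text
t: 8.35
tcp_pos: [0.5792, -0.0105, 0.193]
ee_rot: [0.99, -0.141, 0.005, -0.002]
ft_force: [-0.3, -0.5, 0.3]
width: 0.0004
t 8.35 tcp bed [46.  38.3] z 193.0 w 0.4 F bed [-0.3 -0.5  0.3]
rem [23.1 19.1 73.1] j [ 0.32  0.42 -0.5   1.75  0.23  1.02 -0.55]
toolx head bed -0.269 tilt [ 0.011  0.003 -1.   ]
rot [-0.006 -0.01  -0.019]
```

```bash

python3 -m inch '[{"dx":23,"dy":19,"dz":20,"wx":-0.006,"wy":-0.01,"wz":-0.02,"grip":0},{"dx":0,"dy":0,"dz":25,"wx":0,"wy":0,"wz":0,"grip":0},{"dx":0,"dy":0,"dz":25,"wx":0,"wy":0,"wz":0,"grip":0},{"dx":0,"dy":0,"dz":0,"wx":0,"wy":0,"wz":0,"grip":0}]'
python3 rem.py 64 14 0.08 -0.25
```

```text
t: 8.85
tcp_pos: [0.5965, -0.0315, 0.1244]
ee_rot: [0.991, -0.135, 0.0, -0.001]
ft_force: [-0.1, 0.0, 0.6]
width: 0.0
t 8.85 tcp bed [63.6 17.7] z 124.4 w 0.0 F bed [-0.1  0.   0.6]
rem [ 1.3  3.6 44.4] j [ 0.32  0.53 -0.47  1.76  0.29  0.92 -0.54]
toolx head bed -0.256 tilt [ 0.001  0.002 -1.   ]
rot [-0.003 -0.001 -0.006]
```

```bash

python3 -m inch '[{"dx":1,"dy":2,"dz":16,"wx":0,"wy":0,"wz":0,"grip":0},{"dx":0,"dy":0,"dz":16,"wx":0,"wy":0,"wz":0,"grip":0},{"dx":0,"dy":0,"dz":12,"wx":0,"wy":0,"wz":0,"grip":0},{"dx":0,"dy":0,"dz":0,"wx":0,"wy":0,"wz":0,"grip":0}]'
python3 rem.py 64 14 0.08 -0.25; python3 look.py 6
```

```text
t: 9.35
tcp_pos: [0.598, -0.0325, 0.0805]
ee_rot: [0.991, -0.136, 0.002, -0.001]
ft_force: [-0.4, 0.1, -0.5]
width: 0.0004
t 9.35 tcp bed [65.1 16.7] z 80.5 w 0.4 F bed [-0.4  0.1 -0.5]
rem [-0.3  2.8  0.5] j [ 0.3   0.58 -0.45  1.79  0.32  0.84 -0.57]
toolx head bed -0.258 tilt [ 0.005  0.002 -1.   ]
rot [-0.003 -0.004 -0.008]
```

View pics/scene6.png

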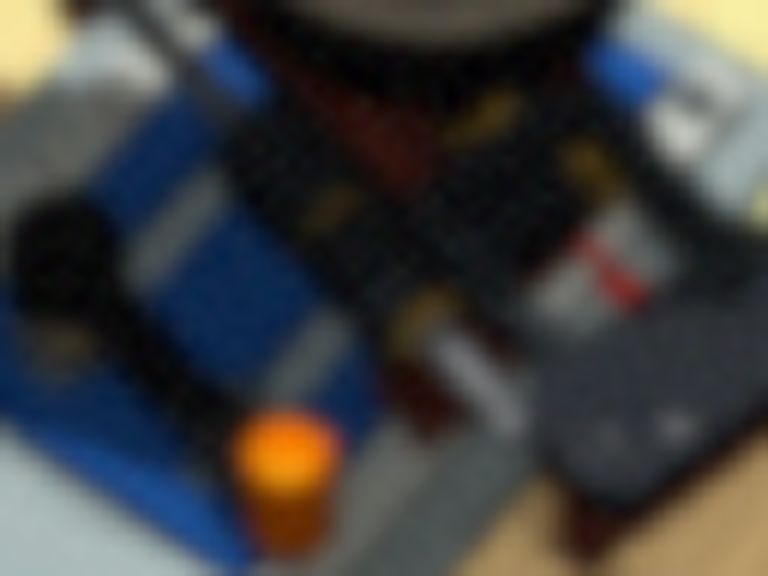

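The shut fingers are beside the post's +y side with a clear gap. I'm creeping into contact, reading the force in the lever frame.

```bash
cat > lev.py <<'E'
from geo import *
from bench import readout
from scipy.spatial.transform import Rotation as Ro
s=readout.state();R=Ro.from_quat(s["ee_rot"]);M=R.as_matrix()
b=tobed(s["tcp_pos"])-np.array([-22,0]); hd=np.arctan2(M[1,0],M[0,0])-yaw
Ft=R.inv().apply(s["ft_force"])
r=np.hypot(*b); pol=np.arctan2(b[1],b[0])
# in frame of tool heading
x=b@[np.cos(hd),np.sin(hd)]; y=b@[np.sin(hd),-np.cos(hd)]
print("t",round(s["t"],2),"toolhead",round(hd,3),"tcp polar",round(pol,3),"r",round(r,1),"in-tool x,y",x.round(1),y.round(1),"z",round(s["tcp_pos"][2]*1000,1))
print("F tool",Ft.round(1),"|Fxy|",np.hypot(*Ft[:2]).round(1),"tilt",R.inv().apply([0,0,-1]).round(3)[:2],"j7",s["joint_pos"][6].round(2))
E
python3 -m inch '[{"dx":0,"dy":4,"dz":0,"wx":0,"wy":0,"wz":0,"grip":0},{"dx":0,"dy":4,"dz":0,"wx":0,"wy":0,"wz":0,"grip":0},{"dx":0,"dy":4,"dz":0,"wx":0,"wy":0,"wz":0,"grip":0},{"dx":0,"dy":3,"dz":0,"wx":0,"wy":0,"wz":0,"grip":0}]'
python3 lev.py
```

```text
t: 9.95
tcp_pos: [0.5952, -0.048, 0.0828]
ee_rot: [0.991, -0.136, 0.004, -0.002]
ft_force: [-1.2, -0.1, 0.1]
width: 0.0004
t 9.95 toolhead -0.258 tcp polar 0.013 r 84.5 in-tool x,y 81.5 -22.6 z 82.8
F tool [-1.2  0.4 -0.1] |Fxy| 1.2 tilt [-0.008  0.004] j7 -0.55
```

```bash

python3 -m inch '[{"dx":0,"dy":3,"dz":2,"wx":-0.004,"wy":-0.008,"wz":0,"grip":0},{"dx":1,"dy":4.8,"dz":0,"wx":0,"wy":0,"wz":0.06,"grip":0},{"dx":1,"dy":4.8,"dz":0,"wx":0,"wy":0,"wz":0.06,"grip":0},{"dx":1,"dy":4.8,"dz":0,"wx":0,"wy":0,"wz":0.06,"grip":0}]'
python3 lev.py
python3 -m inch '[{"dx":1,"dy":4.8,"dz":0,"wx":0,"wy":0,"wz":0.06,"grip":0},{"dx":1,"dy":4.8,"dz":0,"wx":0,"wy":0,"wz":0.06,"grip":0},{"dx":1,"dy":4.8,"dz":0,"wx":0,"wy":0,"wz":0.06,"grip":0}]'
python3 lev.py
```

```text
t: 10.45
tcp_pos: [0.5937, -0.0629, 0.0811]
ee_rot: [0.974, -0.226, -0.0, -0.002]
ft_force: [0.3, 1.7, 0.4]
width: 0.0003
t 10.45 toolhead -0.441 tcp polar -0.165 r 84.3 in-tool x,y 81.1 -23.0 z 81.1
F tool [-0.5 -1.7 -0.4] |Fxy| 1.8 tilt [0.001 0.004] j7 -0.67
t: 10.82
tcp_pos: [0.5909, -0.0747, 0.0812]
ee_rot: [0.949, -0.314, 0.0, -0.004]
ft_force: [2.3, 1.9, -0.1]
width: 0.0001
t 10.82 toolhead -0.625 tcp polar -0.308 r 84.6 in-tool x,y 80.4 -26.3 z 81.2
F tool [ 0.7 -2.9  0.1] |Fxy| 3.0 tilt [0.002 0.008] j7 -0.81
```

Contact is steady at about 3 N and the lever is turning. Continuing, with a bit more dy to make up the lag.

```bash

python3 -m inch '[{"dx":1,"dy":6.5,"dz":0,"wx":-0.004,"wy":0,"wz":0.05,"grip":0},{"dx":1,"dy":6.5,"dz":0,"wx":0,"wy":0,"wz":0.05,"grip":0},{"dx":1,"dy":6.5,"dz":0,"wx":0,"wy":0,"wz":0.05,"grip":0},{"dx":1,"dy":6.5,"dz":0,"wx":0,"wy":0,"wz":0.05,"grip":0}]'
python3 lev.py
python3 -m inch '[{"dx":1,"dy":6,"dz":0,"wx":-0.004,"wy":0,"wz":0.06,"grip":0},{"dx":1,"dy":6,"dz":0,"wx":0,"wy":0,"wz":0.06,"grip":0},{"dx":1,"dy":6,"dz":0,"wx":0,"wy":0,"wz":0.06,"grip":0}]'
python3 lev.py
```

```text
t: 11.32
tcp_pos: [0.5776, -0.0974, 0.0811]
ee_rot: [0.911, -0.412, 0.0, -0.003]
ft_force: [2.2, 1.8, 0.0]
width: 0.0007
t 11.32 toolhead -0.835 tcp polar -0.622 r 83.2 in-tool x,y 81.3 -17.6 z 81.1
F tool [ 0.1 -2.9 -0. ] |Fxy| 2.9 tilt [0.002 0.006] j7 -0.95
t: 11.7
tcp_pos: [0.5635, -0.1115, 0.081]
ee_rot: [0.868, -0.497, -0.001, -0.001]
ft_force: [1.9, 2.2, -0.4]
width: 0.0007
t 11.7 toolhead -1.027 tcp polar -0.863 r 82.7 in-tool x,y 81.6 -13.4 z 81.0
F tool [-1.  -2.8  0.4] |Fxy| 2.9 tilt [0.003 0.001] j7 -1.08
```

```bash

python3 -m inch '[{"dx":0.5,"dy":4.5,"dz":0,"wx":0,"wy":0,"wz":0.08,"grip":0},{"dx":0.5,"dy":4.5,"dz":0,"wx":0,"wy":0,"wz":0.08,"grip":0},{"dx":0.5,"dy":4.5,"dz":0,"wx":0,"wy":0,"wz":0.08,"grip":0}]'
python3 lev.py
python3 -m inch '[{"dx":0.5,"dy":4.5,"dz":0,"wx":0,"wy":0,"wz":0.06,"grip":0},{"dx":0.5,"dy":4.5,"dz":0,"wx":0,"wy":0,"wz":0.06,"grip":0}]'
python3 lev.py
python3 -m inch '[{"dx":0.5,"dy":4.5,"dz":0,"wx":0,"wy":0,"wz":0.06,"grip":0},{"dx":0.5,"dy":4.5,"dz":0,"wx":0,"wy":0,"wz":0.06,"grip":0}]'
python3 lev.py
```

```text
t: 12.08
tcp_pos: [0.5509, -0.1209, 0.0811]
ee_rot: [0.797, -0.603, -0.001, -0.001]
ft_force: [2.2, -1.0, -2.0]
width: -0.0
t 12.07 toolhead -1.281 tcp polar -1.053 r 83.4 in-tool x,y 81.2 -18.8 z 81.1
F tool [ 1.6 -1.9  2. ] |Fxy| 2.5 tilt [ 0.002 -0.   ] j7 -1.28
t: 12.32
tcp_pos: [0.5417, -0.1254, 0.0811]
ee_rot: [0.757, -0.654, -0.001, -0.0]
ft_force: [2.8, 0.3, -2.2]
width: 0.0005
t 12.32 toolhead -1.41 tcp polar -1.176 r 83.5 in-tool x,y 81.2 -19.4 z 81.1
F tool [ 0.1 -2.8  2.2] |Fxy| 2.8 tilt [ 0.002 -0.   ] j7 -1.38
t: 12.58
tcp_pos: [0.5324, -0.1287, 0.0812]
ee_rot: [0.713, -0.701, -0.0, -0.0]
ft_force: [2.8, 0.2, -2.4]
width: 0.0005
t 12.57 toolhead -1.539 tcp polar -1.295 r 83.7 in-tool x,y 81.2 -20.2 z 81.2
F tool [-0.2 -2.8  2.4] |Fxy| 2.8 tilt [0.001 0.   ] j7 -1.48
```

```bash

python3 -m inch '[{"dx":0.5,"dy":4,"dz":0,"wx":0,"wy":0,"wz":0.05,"grip":0},{"dx":0.5,"dy":4,"dz":0,"wx":0,"wy":0,"wz":0.05,"grip":0}]' >/dev/null
python3 lev.py
python3 -m inch '[{"dx":0.5,"dy":4,"dz":0,"wx":0,"wy":0,"wz":0.05,"grip":0},{"dx":0.5,"dy":4,"dz":0,"wx":0,"wy":0,"wz":0.05,"grip":0}]' >/dev/null
python3 lev.py
```

```text
t 12.82 toolhead -1.647 tcp polar -1.399 r 83.8 in-tool x,y 81.3 -20.6 z 81.2
F tool [-0.5 -4.4  3.1] |Fxy| 4.4 tilt [0.001 0.001] j7 -1.57
t 13.07 toolhead -1.754 tcp polar -1.464 r 84.3 in-tool x,y 80.8 -24.1 z 81.7
F tool [ -2.5 -17.9  13.8] |Fxy| 18.1 tilt [0.001 0.008] j7 -1.66
```

The force jumped from 4.4 to about 18 N, so this is probably the stop. I'm looking before pushing more.

```bash
python3 look.py 7; python3 lev.py; python3 - <<'E'
from geo import *
for n,(u,v) in dict(top=(265,215),scene=(235,215)).items():
    p=np.load(f"pics/{n}7.npz")['p'];crop(cv2.convertScaleAbs(p,alpha=1 if n=="top" else 1.8),u,v,45,8,f"pics/{n}7.png")
E
```

```text
t 13.18 toolhead -1.754 tcp polar -1.462 r 84.4 in-tool x,y 80.8 -24.3 z 81.9
F tool [ -2.3 -11.7   9.5] |Fxy| 11.9 tilt [0.001 0.008] j7 -1.66
```

View pics/scene7.png

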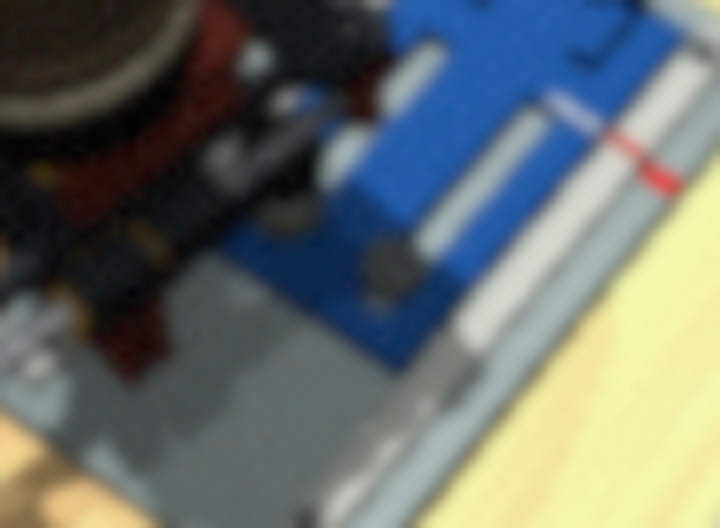

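View pics/top7.png

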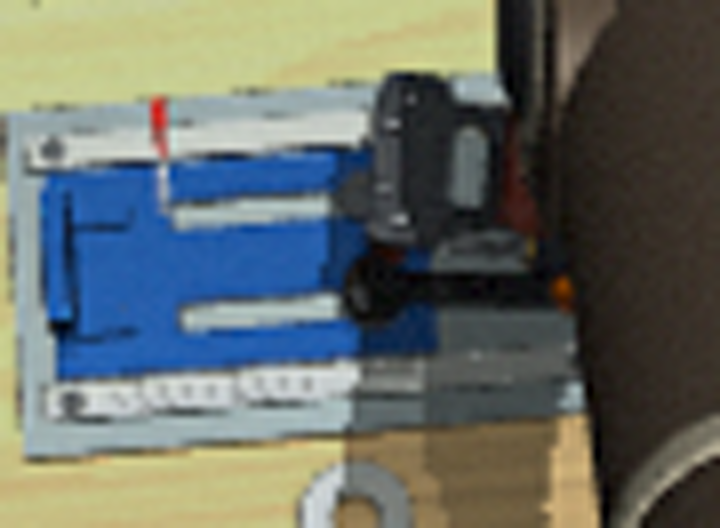

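The top view shows the lever at a heading of about -1.66 (hub (372,285), post (565,290)), roughly 1.4 rad on from its start, and the line still level with the mark. To prove the stop, I'll push in small rows with no turn and see whether it advances.

```bash

for i in 1; do python3 -m inch '[{"dx":0,"dy":2.5,"dz":0,"wx":0,"wy":0,"wz":0,"grip":0}]' >/dev/null; python3 lev.py
python3 -m inch '[{"dx":0,"dy":2.5,"dz":0,"wx":0,"wy":0,"wz":0,"grip":0}]' >/dev/null; python3 lev.py
python3 -m inch '[{"dx":0,"dy":3,"dz":0,"wx":0,"wy":0,"wz":0,"grip":0}]' >/dev/null; python3 lev.py; done
```

```text
t 13.3 toolhead -1.756 tcp polar -1.462 r 84.6 in-tool x,y 80.9 -24.5 z 82.3
F tool [-1.1 -8.7  7.9] |Fxy| 8.8 tilt [0.001 0.014] j7 -1.66
t 13.43 toolhead -1.758 tcp polar -1.463 r 84.7 in-tool x,y 81.0 -24.6 z 82.7
F tool [-1.8 -9.5  7.6] |Fxy| 9.7 tilt [0.002 0.019] j7 -1.66
t 13.55 toolhead -1.76 tcp polar -1.465 r 84.8 in-tool x,y 81.1 -24.7 z 83.2
F tool [ -2.5 -11.3  10.1] |Fxy| 11.6 tilt [0.002 0.026] j7 -1.66
```

```bash

python3 -m inch '[{"dx":0,"dy":1,"dz":1.5,"wx":-0.025,"wy":0,"wz":0,"grip":0}]' >/dev/null; python3 lev.py
python3 -m inch '[{"dx":0,"dy":3.5,"dz":0.5,"wx":-0.01,"wy":0,"wz":0,"grip":0}]' >/dev/null; python3 lev.py
python3 -m inch '[{"dx":0,"dy":4,"dz":0.5,"wx":-0.005,"wy":0,"wz":0,"grip":0}]' >/dev/null; python3 lev.py
```

```text
t 13.68 toolhead -1.762 tcp polar -1.46 r 85.1 in-tool x,y 81.3 -25.3 z 82.5
F tool [-0.5 -2.7 -2.7] |Fxy| 2.8 tilt [0.003 0.004] j7 -1.66
t 13.8 toolhead -1.764 tcp polar -1.465 r 85.1 in-tool x,y 81.3 -25.1 z 82.8
F tool [ -1.8 -14.7  10.8] |Fxy| 14.8 tilt [0.003 0.   ] j7 -1.66
t 13.93 toolhead -1.766 tcp polar -1.466 r 85.1 in-tool x,y 81.2 -25.2 z 83.0
F tool [ -0.7 -16.9  14.5] |Fxy| 16.9 tilt [0.004 0.003] j7 -1.66
```

The lever does not advance: the fingers' polar angle stays at -1.465 from 9 N to 17 N. That is a hard stop, and the total force stays under 30 N. I'm backing off tangentially, rising, and checking.

```bash

python3 -m inch '[{"dx":0,"dy":-3,"dz":0,"wx":0,"wy":0,"wz":0,"grip":0},{"dx":0,"dy":-8,"dz":0,"wx":0,"wy":0,"wz":0,"grip":0},{"dx":0,"dy":-10,"dz":0,"wx":0,"wy":0,"wz":0,"grip":0},{"dx":0,"dy":0,"dz":-30,"wx":0,"wy":0,"wz":0,"grip":0},{"dx":0,"dy":0,"dz":-50,"wx":0,"wy":0,"wz":0,"grip":0},{"dx":0,"dy":0,"dz":-50,"wx":0,"wy":0,"wz":0,"grip":0},{"dx":50,"dy":0,"dz":-20,"wx":0,"wy":0,"wz":0,"grip":0},{"dx":50,"dy":0,"dz":0,"wx":0,"wy":0,"wz":0,"grip":0},{"dx":50,"dy":0,"dz":0,"wx":0,"wy":0,"wz":0,"grip":0},{"dx":40,"dy":0,"dz":0,"wx":0,"wy":0,"wz":0,"grip":0},{"dx":0,"dy":0,"dz":0,"wx":0,"wy":0,"wz":0,"grip":0}]'
python3 look.py 8; python3 lev.py; python3 gap.py 8 65; python3 - <<'E'
from geo import *
for n,(u,v) in dict(top=(265,208),scene=(235,212)).items():
    p=np.load(f"pics/{n}8.npz")['p'];cv2.imwrite(f"pics/{n}8f.png",cv2.resize(p[:,:,::-1],None,fx=1.5,fy=1.5));crop(cv2.convertScaleAbs(p,alpha=1 if n=="top" else 1.8),u,v,60,6,f"pics/{n}8.png")
E
```

```text
t: 15.3
tcp_pos: [0.4967, -0.331, 0.2371]
ee_rot: [-0.627, 0.779, 0.003, -0.001]
ft_force: [-1.4, 0.6, 0.2]
width: 0.0003
t 15.4 toolhead -1.766 tcp polar -1.6 r 279.5 in-tool x,y 275.7 -46.0 z 237.1
F tool [-0.8 -0.6 -0.2] |Fxy| 1.0 tilt [ 0.003 -0.005] j7 -1.28
scene mark rail [(np.float64(86.9), 29.0), (np.float64(86.5), 32.0), (np.float64(86.4), 29.0), (np.float64(85.1), 27.0)] bed [(np.float64(86.4), 67.0), (np.float64(87.0), 71.0), (np.float64(86.4), 60.0)]
scene line [(np.float64(86.0), 19.0), (np.float64(86.3), 30.0), (np.float64(86.1), 32.0), (np.float64(86.3), 30.0), (np.float64(86.0), 22.0)]
top mark rail [(np.float64(84.0), 75.0), (np.float64(84.3), 72.0), (np.float64(84.5), 62.0), (np.float64(84.6), 94.0)] bed [(np.float64(84.5), 161.0), (np.float64(84.5), 194.0), (np.float64(84.5), 177.0)]
top line [(np.float64(84.7), 36.0), (np.float64(84.7), 37.0), (np.float64(85.0), 37.0), (np.float64(85.0), 41.0), (np.float64(84.8), 35.0)]
```

View pics/scene8.png

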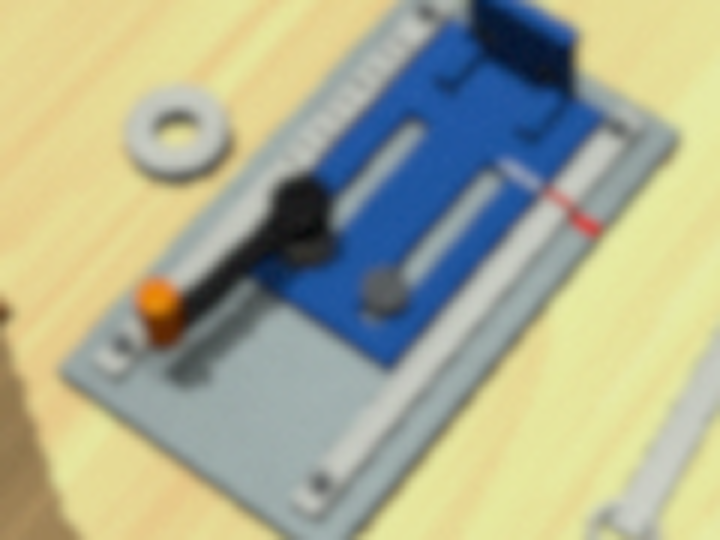

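View pics/top8.png

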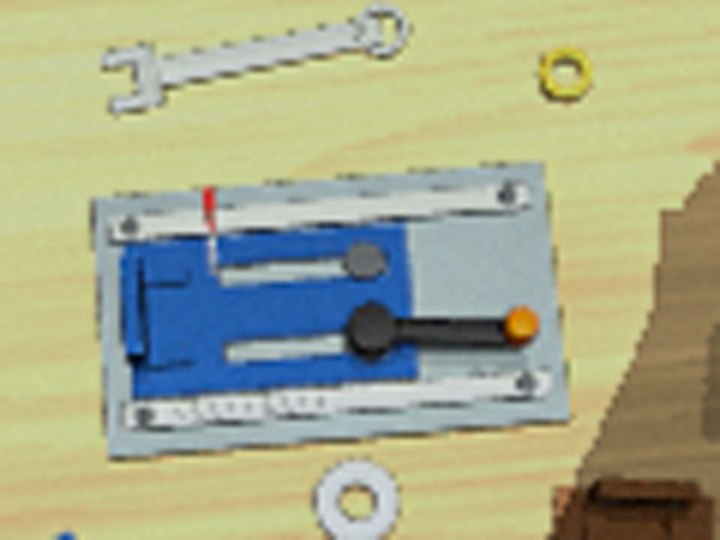

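View pics/top8f.png

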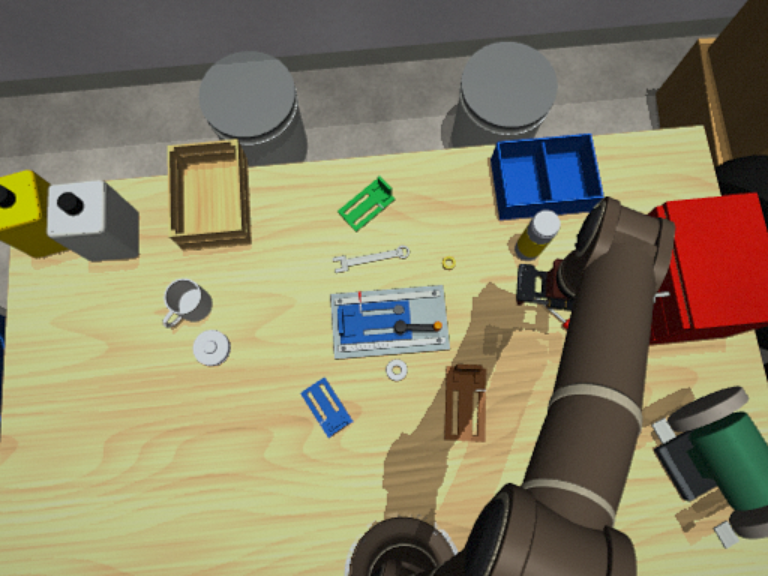

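```bash
python3 - <<'E'
from geo import *
a=tobed(ray("top",521/6+205-.42,322/6+163-.42,.084));b=tobed(ray("top",371/6+205-.42,329/6+163-.42,.057))
c=tobed(ray("scene",158/6+175-.42,300/6+167-.42,.084));d=tobed(ray("scene",300/6+175-.42,206/6+167-.42,.057))
for p,h in((a,b),(c,d)): print(p.round(1),h.round(1),np.arctan2(*(p-[-22,1.5])[::-1]).round(3),np.hypot(*(p-[-22,1.5])).round(1))
E
```

```text
[-31.1 -78.5] [-23.2   0.5] -1.684 80.5
[-29.3 -79.4] [-22.4  -0.2] -1.661 81.2
```

The images put the lever at a heading of -1.66 to -1.68 rad, 1.4 rad on from its start, with no spring-back. The line is still level with the mark, the other things haven't moved and the arm is clear. Handing in.

```bash
python3 -c "
from bench import order,readout
print(order.finish_job()); print(readout.state()['t'])"
```

```text
the job is handed in; nothing more can be done
None
the job is handed in; nothing more can be done
```

The bracket is at the red mark and the lever is against its stop. I handed the job in at about 15.4 s, and the system gave no verdict.

- **Bracket:** I pinched the blue bracket's flange, slid it about 54 mm and let go. After clamping, the scene view put the white line about 0.3 mm short of the mark and the top view about 0.4 mm past it. Within the cameras' accuracy, that is level.
- **Lever:** I pushed the post clockwise with the shut fingers, feeling about 3 N, then 4.4 N near the end. It then stopped hard: the fingers' angle stayed at -1.465 rad from 9 N to 17 N sideways. I read forces only between moves; the highest was 18 N sideways, about 23 N with the vertical drag of the fingers on the post.
- **Final position:** the lever rests at a heading of about -1.67 rad, 1.4 rad on from its start. It did not spring back after I let go.
- **Surroundings:** the arm was clear of everything, and the other things on the bench looked untouched in the last picture.

**Doubts:** the two cameras disagree by about 2 mm on absolute position, so I relied on the gap between line and mark within each view. The rise to 4–6 N as the pad bites showed only as 4.4 N just before the stop, later than the task describes. I had no direct reading of the pad's clamping force.

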